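# Glue-up of a two-part pedestal hub: draw the pin, dowel the halves together and hold

## Task

Draw the wooden-handled pin out of the lower hub half on the plywood jig and park it upright in the slotted block on the same jig, pushed down until its collar rests on the block, and let go of it. Then take the loose upper half by its tenon, set it tenon up over the two dowels until it sits flush on the lower half, and press it down firmly with about 15 N; finish while still gripping and pressing it, without letting go. Leave the other things on the bench where they are.

Things in the scene. Friction and masses are not known exactly. Their poses are not given: they have to be found in the camera images.
- jig: Fixed plywood board, 170 (x) x 180 (y) x 18 mm thick, on the bench; origin at the centre of its underside, z up. Carries the lower half, centred at x = +30 mm, y = 0 and parallel to it, and near its -x +y corner a dark slotted block. It is on the left or right of the bench, turned up to 0.35 rad; the upper half lies on the other side.
- lower: Lower hub half, brown wooden block fixed on the jig: 64 (x) x 130 (y) x 40 mm high, origin at the centre of its underside, 18 mm above the bench, z up. Two fixed 12 mm dowels at y = -45 and +45 mm stand 23 mm above its upper face, the last 7 mm tapering to 5 mm. In its middle a 14 mm through bore, 40 mm deep, holds the pin.
- lower_face (a point): Centre of the lower half's upper face (the mouth of the bore), 58 mm above the bench; axes as lower.
- notch_seat (a point): Where the parked pin's axis belongs, on top of the dark slotted block (44 mm wide, 46 mm long, top 56 mm above the bench). The slot is 16 mm wide, along the jig's x, cut down to the board (38 mm deep), open at the top and at its -x end (26 mm from here); its closed end is 8 mm to +x. Axes as jig.
- pin: Loose pin, 100 g, 88 mm long: steel shaft 12 mm across and 34 mm long with tapered foot, steel collar 26 mm across and 6 mm thick, dark wooden handle 22 mm across and 48 mm long. Origin at the foot's centre, z towards the handle. It starts upright in the bore, collar on the lower half, foot 34 mm below lower_face. Parked, its foot is 34 mm below notch_seat.
- upper: Upper hub half, loose, about 240 g, brown wood: block 64 (x) x 130 (y) x 30 mm with 14 mm through holes at y = -45 and +45 mm; on the middle of its top a stub tenon 40 (x) x 52 (y) x 34 mm high (64 mm overall). Origin at the centre of its underside, z up. Lies on the bench tenon up; fits either way round. Seated, its origin is on lower_face.
- chisel: Bystander: chisel lying between the two sides, 250 mm long, blade to +x, origin under the middle. Leave alone.
- glue_jar: Bystander: white jar, 56 mm across, 70 mm high, origin under its centre. Leave alone.
- pencil: Bystander: flat carpenter's pencil 170 x 14 x 8 mm, origin under its centre. Leave alone.
- sanding_block: Bystander: cork block 65 x 110 x 35 mm, origin under its centre. Leave alone.
- wax_tin: Bystander: low round tin, 84 mm across, 45 mm high, origin under its centre. Leave alone.
- hammer: Bystander: hammer lying on the bench, about 300 mm long. Leave alone.
- offcut: Bystander: pale wooden strip 120 x 45 x 22 mm, origin under its centre. Leave alone.
Things that resemble listed ones, but are neither listed nor needed, are in the scene too. What is shaped like the pin but purple or red is not meant. Of the things that look like the upper, the smaller one is meant.

How it is judged (in metres and radians):
On the way, in this order (a step that is already met when the one before it is completed fails the run):
1. the pin is drawn clear of the bore (z of pin in the frame of lower_face above 0.004 m), for 0.1 s.
2. the pin stands parked in the slotted block, collar down on it, let go and at rest (horizontal distance between pin and notch_seat below 0.012 m and z of pin in the frame of notch_seat below -0.03 m and angle between pin's own z axis and vertical below 0.15 rad and contact force between the fingers and pin below 0.05 N and linear speed of pin below 0.02 m/s), for 0.2 s.
At the end, for the whole second after the job is handed in: Pin untouched in the slotted block, within 12 mm of the seat, foot 30 mm or more down, tilt under 0.15 rad. Upper half tenon up on the dowels: 4 mm of centre, gap under 2 mm, 0.06 rad aligned, tilt under 0.04 rad, at rest, gripped with over 4 N, pressed on the lower half with over 8 N (horizontal distance between pin and notch_seat below 0.012 m and z of pin in the frame of notch_seat below -0.03 m and angle between pin's own z axis and vertical below 0.15 rad and contact force between each of the arm, the fingers and pin below 0.05 N and horizontal distance between upper and lower_face below 0.004 m and z of upper in the frame of lower_face below 0.002 m and angle between upper's own z axis and vertical below 0.04 rad and angle between the y axis of upper and the y axis of lower, either way round below 0.06 rad and contact force between upper and lower above 8 N and contact force between the fingers and upper above 4 N and linear speed of upper below 0.02 m/s); the arm keeps its last pose, push and grip.
It fails at once if a bystander is shifted by more than 30 mm (distance of any of chisel, glue_jar, pencil, sanding_block, wax_tin, hammer, offcut from where it was at the start of the episode above 0.03 m).
It also fails if it takes over 66 s, if anything falls off the work surface, if the arm or the gripper's body presses on something with over 40 N, if the wrist force passes 120 N, or if a joint passes its speed limit or range.

## Robot

A 6-joint arm with a two-finger parallel gripper is mounted at the origin on the work surface. World frame = base frame: x ahead of the robot, y to its left, z up, the work surface at z = 0. Lengths are in mm, angles in rad, forces in N, time in s.
With the tool pointing down it reaches from about 275 to 850 mm from the base axis. Payload 5.2 kg.
Tool frame: the origin (TCP) lies midway between the tips of the shut fingers; the grasp point (between the pads) lies r.grip_point_offset behind it (r.grip_point_offset is the distance from the TCP to the grasp point, in mm); z points along the fingers, y is the line along which they close (so a half turn about z gives the same grasp; the last joint's range is limited). The gripper opens to 85 mm and grips with 20 to 120 N. Pads are 22 mm wide; open, the fingers measure 114 mm over their backs; the gripper's body (76 mm by 85 mm) begins 54 mm behind the grasp point. The pads swing forward as they close: fully open they stand 13 mm farther back than shut.
Start: joints at [1.123, 0.259, 1.535, -0, 1.348, -0.203], TCP at [133.276, 533.612, 206.91] pointing down, gripper open.
Joint ranges: [-3.14, 3.14], [-0.91, 2.08], [0.19, 2.58], [-1.22, 4.36], [0.22, 2.71], [-3.12, 3.12]. Speed limits (rad/s): [2.57, 2.57, 3.14, 3.14, 3.14, 3.14].

## Interface

Orientations are given as a unit quaternion [x, y, z, w].
In Python, from plant import r gives the robot as it stands.
- The arm moves only by the shell command python3 -m inch 'ROWS'. ROWS is JSON, a list of rows, each a list of 5 numbers: the shift along the tool's x, y, z in mm, then the turn about the tool's z in degrees, then the opening, from 0 (shut) to 1 (fully open). In form: [[x, y, z, roll, hand], ...]. A call has 1 to 20 rows; each row is the pose to reach, as a shift and turn from the pose commanded when the call began, along the tool's axes at that moment; what a row does not reach only later rows make up. A row lasts 1/8 s, in which the tool goes at most 62.5 mm and 10.7 degrees, less where a joint would pass 70% of its speed; a pose out of reach is approached as far as the arm can. A call with a gripper value outside its range is refused whole. The fingers move at their own pace and stop on an object; the grip force is fixed at half the most. Time passes only in rows, so rows that repeat a pose let the fingers close. It gives the time, the measured TCP pose, the force, the opening and the grip force at its end, in the units of the state.
- r.sense(): the state, without advancing time (a new reading comes with each control period).
- r.get_image(name): name is "scene" or "top" or "wrist"; returns (picture, depth): 400x640x3 uint8, red, green, blue; 400x640 float32, mm along the optical axis (not along the pixel's ray), 0 where there is no reading.
- r.get_calibration(name): a dict with "fx", "fy", "cx", "cy" (pixels), "R" (3x3) and "t" (3): a world point X has camera coordinates R X + t; the wrist camera has in their place "hand_eye" (4x4, takes a point from camera to tool coordinates, whose origin is the TCP and whose axes are the flange's). Camera axes: x right, y down, z forward; pixel columns grow to the right and rows downward; lengths in mm; the calibration is good to about 2 mm. A picture is of the moment at which its call begins: read the wrist's pose just before it. get_calibration takes no time and is no camera call.
- r.sign_off(): hands the job in; it is judged then, once.
Trained networks look in the newest picture that a camera, given by its name, has taken for a name from the list of things; names that differ only in an ending like _2 or _b are one class to them, and where a whole thing is asked for, a point or a joint stands for the part that bears it (a point fixed in the world has none). Each returns a list of dicts, best first, with "score" (0 to 1); they miss things now and then, are a little off and sometimes report something else, mostly with a low value. They report only what shows in the picture. A call takes as long as a camera call. They do not tell look-alikes from the thing itself.
- r.cut_out(camera, query): "mask" (400x640 bool, what is visible of it) and "box" ([centre column, centre row, width, height] in pixels, round what is visible of it).
- r.pinpoint(camera, query): "point" ([column, row] in pixels: a listed point, or the origin of a listed thing).
The state is a dict: "clock": time; "joint_pos": joint angles; "qd": joint speeds; "tau": joint torques, N m; "eef_pos": TCP position; "eef_rot": TCP orientation; "wrist_force": force on the tool from outside, world axes, zero at the start; "ft_torque": the same for the moment, N m; "gripper_width": finger opening in mm; "finger_force": force on a finger pad.
Only numpy, scipy, OpenCV 4.12 (cv2) and the standard library are available. Lean on these libraries where they do the work, as an engineer would, in place of code of your own. Each camera call takes 0.05 s, during which the arm holds its last target. There are 200 camera calls.

## Working session

There is one attempt and no reset: what is moved stays moved. The work goes in short steps, Python scripts to look and compute and a shell command to move; the robot and the scene stay as the last step left them, time stands still between calls to the robot, and variables do not carry over. Pictures are saved under pics/ and viewed, at most 10 in all, crops included, and the job is handed in when it is done.

```bash
mkdir -p pics; ls
cat > h.py <<'E'
import numpy as np, cv2
from plant import r
from scipy.spatial.transform import Rotation as Ro
def save(n,f,box=None,s=1):
    im,d=r.get_image(n)
    o=im[...,::-1]
    if box: o=o[box[1]:box[3],box[0]:box[2]]
    if s!=1:o=cv2.resize(o,None,fx=s,fy=s)
    cv2.imwrite(f,o); return im,d
def cloud(n,d,st=None):
    c=r.get_calibration(n); v,u=np.mgrid[:400,:640]
    P=np.stack([(u-c['cx'])/c['fx']*d,(v-c['cy'])/c['fy']*d,d],-1)
    if 'hand_eye' in c:
        H=np.array(c['hand_eye']); T=Ro.from_quat(st['eef_rot']).as_matrix()
        P=P@H[:3,:3].T+H[:3,3]; return P@T.T+np.array(st['eef_pos'])
    return (P-np.array(c['t']))@np.array(c['R'])
E
python3 - <<'E'
from h import *
s=r.sense(); print(s, r.grip_point_offset)
im,d=save('top','pics/top.png'); P=cloud('top',d); np.save('top.npy',P); 
for q in ['jig','lower_face','notch_seat','pin','upper','chisel','hammer']:
    for o in r.pinpoint('top',q)[:4]:
        u,v=np.round(o['point']).astype(int); print(q,round(o['score'],2),u,v,P[min(v,399),min(u,639)].round())
print(r.get_calibration('wrist'))
E
```

```text
pics
{'clock': 0.0, 'joint_pos': array([ 1.12321663e+00,  2.59348100e-01,  1.53606883e+00,  1.27052110e-06,
        1.34800789e+00, -2.02829869e-01]), 'qd': array([-8.28106298e-04,  2.78602471e-03, -4.35293854e-04,  7.17236365e-05,
       -8.21054678e-04, -2.15894329e-03]), 'tau': array([ 8.90251567e-05, -4.46021783e+01, -2.90572625e+01, -2.34700901e-04,
        1.13670682e-02, -4.88024554e-06]), 'eef_pos': array([133.01497322, 533.08951743, 206.077714  ]), 'eef_rot': array([ 1.22069790e-01,  9.92521097e-01, -8.67868656e-04, -2.93278007e-04]), 'wrist_force': array([0.30997779, 0.55957219, 0.61312314]), 'ft_torque': array([-0.01022402,  0.00794541,  0.00772201]), 'finger_force': 0.0, 'gripper_width': 85.2791711697523} 18.700000000000003
jig 0.66 372 201 [ 604. -205.   33.]
lower_face 0.74 378 187 [ 634. -214.  111.]
lower_face 0.3 372 191 [ 631. -202.   57.]
notch_seat 0.96 354 217 [ 556. -149.   21.]
pin 0.65 421 202 [ 608. -364.   -3.]
pin 0.6 415 158 [ 738. -338.   51.]
pin 0.53 372 191 [ 631. -202.   57.]
upper 0.78 216 271 [386. 259.  91.]
upper 0.76 234 210 [570. 217.  63.]
chisel 0.95 307 249 [457.  -4.   1.]
chisel 0.68 232 210 [570. 223.  63.]
hammer 0.78 472 217 [ 557. -515.   25.]
{'fx': 335.1062009175542, 'fy': 335.1062009175542, 'cx': 317.9248478640808, 'cy': 203.48225039540003, 'hand_eye': array([[-9.11992810e-04, -9.62978211e-01, -2.69577695e-01,
         6.90095075e+01],
       [ 9.99999492e-01, -9.93769461e-04,  1.66875790e-04,
        -9.29082421e-02],
       [-4.28595831e-04, -2.69577406e-01,  9.62978628e-01,
        -1.68206379e+02],
       [ 0.00000000e+00,  0.00000000e+00,  0.00000000e+00,
         1.00000000e+00]])}
```

View pics/top.png

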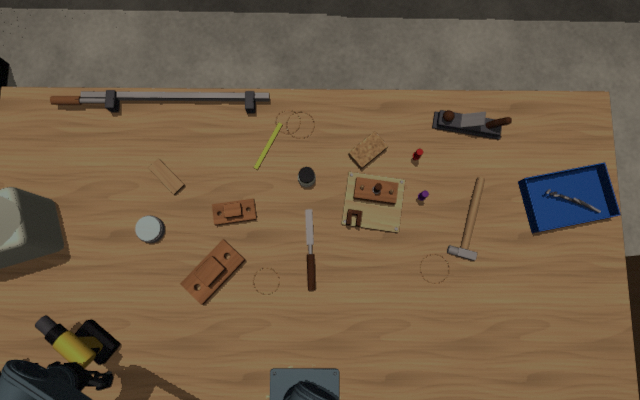

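Run:
```python
from h import *
P=np.load('top.npy')
def rect(m,n):
    q=P[m][:,:2].astype(np.float32); k=cv2.minAreaRect(q); print(n,len(q),np.round(k[0],1),np.round(k[1],1),round(k[2],1), 'z',np.median(P[m][:,2]).round(1))
x,y,z=P[...,0],P[...,1],P[...,2]
def box(x0,x1,y0,y1,z0,z1): return (x>x0)&(x<x1)&(y>y0)&(y<y1)&(z>z0)&(z<z1)
rect(box(500,700,-310,-120,12,24),'jig'); rect(box(560,700,-290,-130,52,63),'lower'); rect(box(520,600,-200,-120,50,63),'slot');rect(box(600,680,-260,-180,90,130),'pin')
rect(box(520,620,150,290,24,36),'upperblk');rect(box(520,620,150,290,58,70),'tenon');rect(box(330,480,190,380,35,52),'bigblk');rect(box(330,480,190,380,80,100),'bigten')
save('top','pics/c.png',(170,140,440,310),2.9)
```

```text
jig 1655 [ 605.5 -212.2] [183.3 171.5] 82.2 z 17.2
lower 723 [ 609.7 -206.6] [138.8 117.9] 82.0 z 56.9
slot 146 [ 551.  -147.3] [44. 46.] 82.0 z 55.0
pin 50 [ 633.9 -213.8] [20.6 20.6] 34.5 z 108.8
upperblk 525 [571.2 222.6] [ 65.2 130.2] 8.5 z 29.3
tenon 202 [570.9 223.1] [40.9 52. ] 8.1 z 62.8
bigblk 1021 [386.6 280.8] [ 91.2 184.6] 47.1 z 41.5
bigten 505 [386.4 280.4] [57.5 73.8] 47.0 z 89.0
```

View pics/c.png

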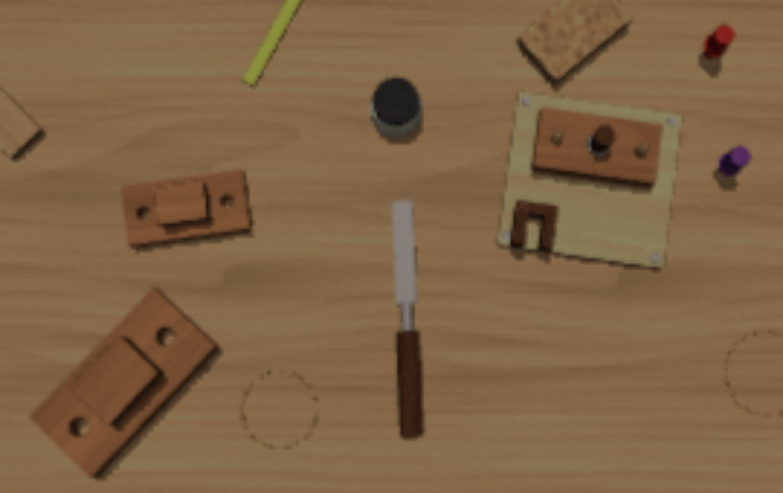

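Pictures: the brown-handled pin (378,187) stands in the lower half and is the one meant; the red (417,155) and purple (423,196) ones are excluded by colour. The upper half is the smaller block (234,211), which measures 65x130 mm; the one at (213,271) measures 91x185 mm. I'm setting out for the pin.

```bash
python3 -m inch '[[-667,-603,0,-6,0.5],[-667,-603,0,-6,0.5],[-667,-603,0,-6,0.5],[-667,-603,0,-6,0.5],[-667,-603,0,-6,0.5],[-667,-603,0,-6,0.5],[-667,-603,0,-6,0.5],[-667,-603,0,-6,0.5],[-667,-603,0,-6,0.5],[-667,-603,0,-6,0.5],[-667,-603,0,-6,0.5],[-667,-603,0,-6,0.5],[-667,-603,0,-6,0.5],[-667,-603,0,-6,0.5],[-667,-603,0,-6,0.5],[-667,-603,0,-6,0.5],[-667,-603,0,-6,0.5],[-667,-603,0,-6,0.5]]'
cat >> h.py <<'E'
def rect(P,b,n):
    x,y,z=P[...,0],P[...,1],P[...,2]
    m=(x>b[0])&(x<b[1])&(y>b[2])&(y<b[3])&(z>b[4])&(z<b[5])
    q=P[m]; k=cv2.minAreaRect(q[:,:2].astype(np.float32)); print(n,len(q),np.round(k[0],1),np.round(k[1],1),round(k[2],1),'z',np.median(q[:,2]).round(1)); return np.array(k[0])
def tool(s,p):
    return (Ro.from_quat(s['eef_rot']).as_matrix().T@(np.array(p)-s['eef_pos'])).round(1)
def heading(s):
    y=Ro.from_quat(s['eef_rot']).as_matrix()[:,1]; return np.degrees(np.arctan2(y[1],y[0])).round(2)
E
python3 - <<'E'
from h import *
s=r.sense(); im,d=save('wrist','pics/w1.png'); P=cloud('wrist',d,s); print(s['eef_pos'],heading(s),s['gripper_width'])
c=rect(P,(600,680,-260,-180,100,118),'pin'); rect(P,(585,690,-290,-130,54,62),'lower'); rect(P,(520,578,-200,-120,51,62),'slot'); rect(P,(500,700,-310,-120,12,24),'jig')
print(tool(s,[*c,90]))
E
```

```text
clock: 2.7
eef_pos: [633.9, -211.7, 207.4]
eef_rot: [0.069, 0.998, 0.0, 0.0]
wrist_force: [0.3, 0.3, -0.8]
gripper_width: 42.6
finger_force: 0.0
[ 633.86993288 -211.65754254  207.44582903] 82.05 42.576712555975064
pin 579 [ 635.1 -216. ] [20.9 20.8] 88.5 z 112.9
lower 7500 [ 635.4 -216. ] [130.2  64. ] 82.0 z 59.2
slot 1977 [ 551.5 -148.5] [44.2 45.2] 81.9 z 57.2
jig 15807 [ 605.5 -211.8] [180.1 169.6] 82.0 z 19.2
[ -1.8  -4.2 117.4]
```

View pics/w1.png

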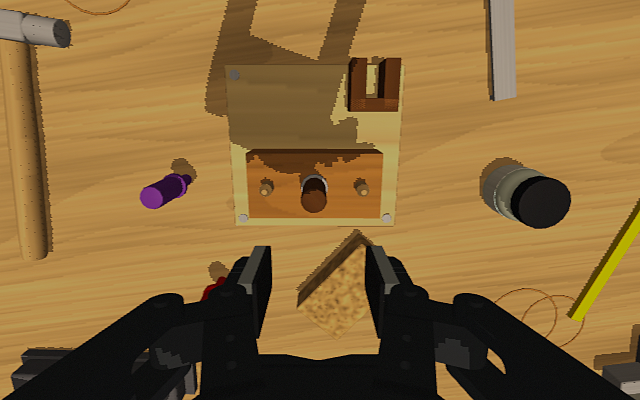

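The wrist picture shows the pin head at (313,193), the dowels at (266,189) and (362,189), and the slot at (375,85). The sizes and heights fit. I'll line up and go down.

```bash
python3 -m inch '[[-2,-4,0,0,0.5],[-2,-4,50,0,0.5],[-2,-4,70,0,0.5],[-2,-4,70,0,0.5],[-2,-4,70,0,0.5],[-2,-4,70,0,0.5]]'
```

```text
clock: 3.5
eef_pos: [636.6, -217.8, 138.8]
eef_rot: [0.07, 0.998, -0.001, 0.001]
wrist_force: [-0.2, 0.4, -1.0]
gripper_width: 42.7
finger_force: 0.0
```

```bash
python3 -m inch '[[1,2,0,0,0.5],[1,2,35,0,0.5],[1,2,64,0,0.5],[1,2,64,0,0.5],[1,2,64,0,0.5],[1,2,64,0,0],[1,2,64,0,0],[1,2,64,0,0],[1,2,64,0,0],[1,2,64,0,0],[1,2,64,0,0]]'
```

```text
clock: 4.88
eef_pos: [636.2, -215.8, 75.1]
eef_rot: [0.07, 0.998, -0.001, 0.002]
wrist_force: [-0.2, -0.7, 6.4]
gripper_width: 19.0
finger_force: 58.6
```

```bash
python3 -m inch '[[0,0,-10,0,0],[0,0,-25,0,0],[0,0,-45,0,0],[0,0,-70,0,0],[0,0,-70,0,0],[0,0,-70,0,0],[0,0,-70,0,0]]'
python3 - <<'E'
from h import *
s=r.sense(); im,d=save('wrist','pics/w2.png'); P=cloud('wrist',d,s); print(s['eef_pos'],heading(s),s['gripper_width'],s['finger_force'])
c=rect(P,(520,578,-200,-120,51,62),'slot'); rect(P,(600,680,-260,-180,120,200),'pin')
print(tool(s,[554,-148.8,60]))
E
```

```text
clock: 5.75
eef_pos: [634.2, -214.8, 141.5]
eef_rot: [0.07, 0.998, 0.001, -0.001]
wrist_force: [0.5, -0.1, -0.9]
gripper_width: 19.3
finger_force: 58.7
[ 634.17943412 -214.77568421  141.52287134] 81.97 19.329076863120555 58.697497844696045
slot 3197 [ 551.3 -148.3] [44.5 44.9] 81.9 z 57.2
pin 5530 [ 632.8 -214.7] [46.5 24.2] 82.7 z 179.2
[88.4 54.1 81.8]
```

View pics/w2.png

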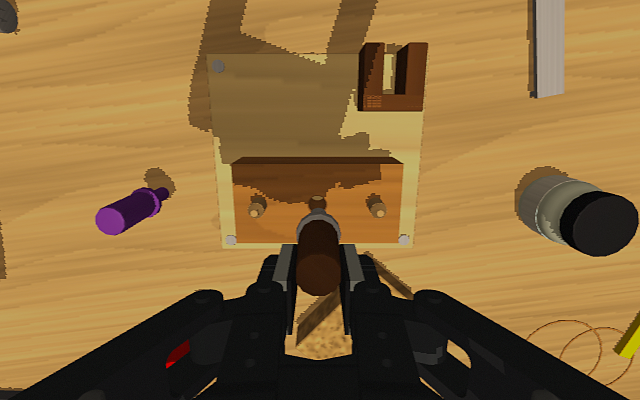

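```bash
python3 -m inch '[[30,18,0,0,0],[60,36,0,0,0],[90,54,0,0,0],[90,54,0,0,0],[90,54,0,0,0],[90,54,0,0,0]]'
python3 - <<'E'
from h import *
for k in range(3):
    s=r.sense(); im,d=save('wrist','pics/w3.png'); P=cloud('wrist',d,s); print(s['eef_pos'],heading(s))
c=rect(P,(510,578,-200,-120,53,62),'slot'); rect(P,(520,600,-180,-120,170,200),'pintop')
print(tool(s,[552,-148.6,60]))
E
```

```text
clock: 6.55
eef_pos: [554.1, -149.9, 142.8]
eef_rot: [0.07, 0.998, -0.0, 0.0]
wrist_force: [-0.3, 0.8, -1.8]
gripper_width: 19.2
finger_force: 58.8
[ 554.13173436 -149.86200787  142.76041431] 81.95
[ 554.04472128 -149.82541959  142.69788435] 81.95
[ 553.88164976 -149.7381332   142.61953299] 81.95
slot 1906 [ 551.  -148.5] [44.1 46.3] 82.6 z 57.1
pintop 4115 [ 553.1 -149.8] [46.4 23.4] 81.9 z 180.9
[ 2.   0.9 82.6]
```

View pics/w3.png

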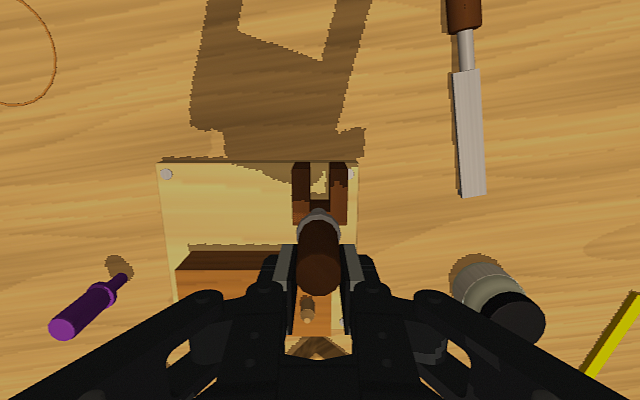

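```bash
python3 -m inch '[[2,1,0,0,0],[2,1,20,0,0],[2,1,30,0,0],[2,1,36,0,0],[2,1,42,0,0],[2,1,48,0,0],[2,1,48,0,0],[2,1,48,0,0]]'
```

```text
clock: 7.7
eef_pos: [551.7, -148.0, 95.1]
eef_rot: [0.07, 0.998, -0.0, 0.0]
wrist_force: [0.4, -1.2, -1.2]
gripper_width: 19.2
finger_force: 58.8
```

```bash
python3 -m inch '[[0,0,8,0,0],[0,0,14,0,0],[0,0,19,0,0],[0,0,22,0,0],[0,0,22,0,0],[0,0,22,0,0],[0,0,22,0,0]]'
```

```text
clock: 8.57
eef_pos: [551.6, -147.8, 73.1]
eef_rot: [0.07, 0.998, -0.0, 0.0]
wrist_force: [-1.1, 1.9, 3.1]
gripper_width: 19.0
finger_force: 59.3
```

```bash
python3 -m inch '[[0,0,1,0,0],[0,0,1,0,0],[0,0,1,0,0.5],[0,0,1,0,0.5],[0,0,1,0,0.5],[0,0,1,0,0.5],[0,0,1,0,0.5],[0,0,-20,0,0.5],[0,0,-50,0,0.5],[0,0,-90,0,0.5],[0,0,-90,0,0.5],[0,0,-90,0,0.5]]'
python3 - <<'E'
from h import *
s=r.sense(); im,d=save('wrist','pics/w4.png'); P=cloud('wrist',d,s); print(s['eef_pos'],heading(s),s['gripper_width'],s['wrist_force'])
rect(P,(510,600,-200,-120,102,120),'pintop')
print(tool(s,[571.1,222.8,150]))
E
```

```text
clock: 10.07
eef_pos: [551.2, -147.7, 162.5]
eef_rot: [0.07, 0.998, 0.0, -0.0]
wrist_force: [0.6, 0.4, 0.0]
gripper_width: 42.9
finger_force: 0.0
[ 551.22068039 -147.74998836  162.51287907] 81.98 42.88040800108431 [0.61561483 0.41644463 0.00457758]
pintop 771 [ 550.9 -148.2] [21.1 20.4] 84.0 z 110.8
[ 32.  369.7  12.6]
```

View pics/w4.png

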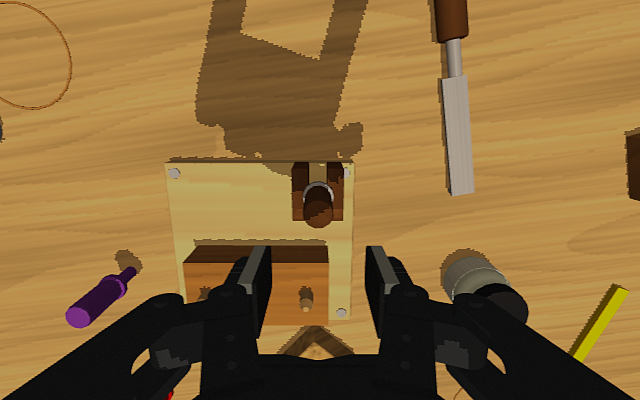

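Pin parked: its top is at z≈110 mm, at (318,205) in the picture, 3 mm from the seat. On to the upper half.

```bash
python3 -m inch '[[0,0,-40,0,0.5],[32,370,-40,-16.5,1],[32,370,-40,-16.5,1],[32,370,-40,-16.5,1],[32,370,-40,-16.5,1],[32,370,-40,-16.5,1],[32,370,-40,-16.5,1],[32,370,-40,-16.5,1],[32,370,-40,-16.5,1],[32,370,-40,-16.5,1],[32,370,-40,-16.5,1],[32,370,-40,-16.5,1]]'
python3 - <<'E'
from h import *
s=r.sense(); im,d=save('wrist','pics/w5.png'); P=cloud('wrist',d,s); print(s['eef_pos'],heading(s),s['gripper_width'])
c=rect(P,(500,640,140,310,58,70),'tenon'); b=rect(P,(500,640,140,310,24,36),'block')
print(tool(s,[*b,33]))
E
```

```text
clock: 11.62
eef_pos: [571.7, 222.0, 203.1]
eef_rot: [-0.073, 0.997, 0.0, 0.0]
wrist_force: [0.3, 0.8, -0.2]
gripper_width: 85.4
finger_force: 0.0
[571.73545257 221.9945311  203.05765039] 98.39 85.42491747198237
tenon 2317 [570.7 221.8] [39.7 52.1] 8.3 z 65.1
block 5031 [571.2 222. ] [ 64.4 130.5] 8.4 z 31.2
[5.000e-01 1.000e-01 1.701e+02]
```

View pics/w5.png

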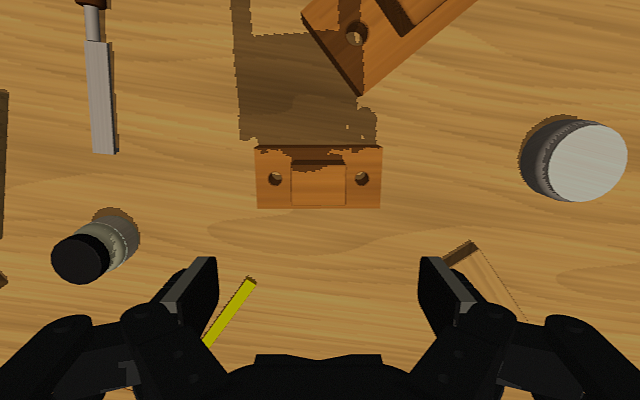

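```bash
python3 -m inch '[[0,0,60,0,1],[0,0,110,0,1],[0,0,150,0,1],[0,0,165,0,1],[0,0,171,0,1],[0,0,171,0,1],[0,0,171,0,1],[0,0,171,0,0],[0,0,171,0,0],[0,0,171,0,0],[0,0,171,0,0],[0,0,171,0,0],[0,0,171,0,0]]'
```

```text
clock: 13.3
eef_pos: [571.9, 223.0, 33.3]
eef_rot: [-0.074, 0.997, 0.0, 0.001]
wrist_force: [-1.7, -0.8, 6.6]
gripper_width: 49.3
finger_force: 60.9
```

```bash
python3 -m inch '[[0,0,-10,0,0],[0,0,-40,0,0],[0,0,-80,0,0],[0,0,-120,0,0],[0,0,-140,0,0],[0,0,-140,8,0],[0,0,-140,16.4,0],[0,0,-140,16.4,0],[0,0,-140,16.4,0],[0,0,-140,16.4,0]]'
python3 - <<'E'
from h import *
s=r.sense(); im,d=save('wrist','pics/w6.png'); P=cloud('wrist',d,s); h=heading(s); print(s['eef_pos'],h,s['gripper_width'],s['finger_force'],s['wrist_force'])
R=Ro.from_quat(s['eef_rot']).as_matrix(); Q=(P-s['eef_pos'])@R   # tool frame
b=rect(Q,(-60,60,-80,80,-10,12),'block(tool)')
m=(abs(Q[...,0])<60)&(abs(Q[...,1])<80)&(abs(Q[...,2])<12); print(np.percentile(Q[m][:,2],[5,50,95]).round(1), np.percentile(Q[m][:,0],[.5,99.5]).round(1),np.percentile(Q[m][:,1],[.5,99.5]).round(1))
print('to go', tool(s,[635.3,-216,58]))
E
```

```text
clock: 14.55
eef_pos: [571.4, 223.0, 171.8]
eef_rot: [0.068, 0.998, -0.0, -0.0]
wrist_force: [0.1, 0.4, -2.3]
gripper_width: 48.7
finger_force: 62.7
[571.40367487 222.96068803 171.79557683] 82.16 48.671852770628156 62.71167039871216 [ 0.08003859  0.42750578 -2.28870326]
block(tool) 14050 [ 2.4 -0.3] [ 62.1 131.1] 0.3 z 2.2
[0.5 2.2 6.6] [-25.6  33.1] [-64.9  64.4]
to go [-123.2 -426.1  113.8]
```

View pics/w6.png

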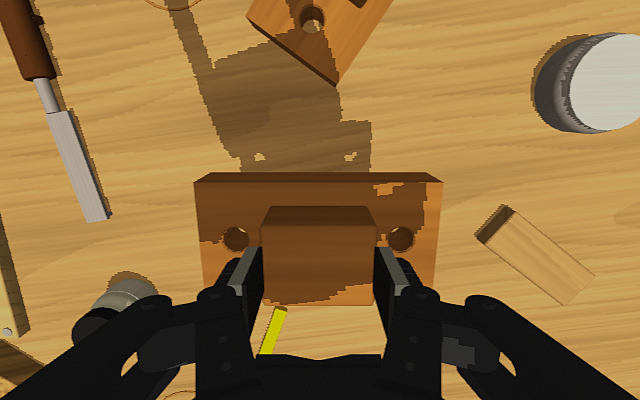

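Run:
```python
from h import *
s=r.sense(); im,d=r.get_image('wrist'); P=cloud('wrist',d,s); print(s['eef_pos'],heading(s))
Q=(P-s['eef_pos'])@Ro.from_quat(s['eef_rot']).as_matrix()
for n,c in (('tenon',(abs(Q[...,2]+32)<3)&(abs(Q[...,0])<40)&(abs(Q[...,1])<23)),('block',(abs(Q[...,2]-2)<2)&(abs(Q[...,0])<60)&(abs(Q[...,1])<80))):
    q=Q[c]; print(n,len(q),np.percentile(q,[.5,50,99.5],axis=0).round(1).tolist())
```

```text
[571.44816512 222.92463757 171.83180813] 82.14
tenon 8420 [[-18.2, -22.8, -33.3], [3.0, 0.0, -31.8], [21.0, 22.8, -29.4]]
block 12394 [[-25.7, -64.9, 0.6], [19.3, 0.1, 2.2], [33.0, 64.5, 3.8]]
```

```bash
python3 -m inch '[[-15,-50,0,0,0],[-30,-105,0,0,0],[-46,-160,0,0,0],[-62,-215,0,0,0],[-78,-270,0,0,0],[-94,-325,0,0,0],[-110,-380,0,0,0],[-124,-426,0,0,0],[-124,-426,0,0,0],[-124,-426,0,0,0],[-124,-426,0,0,0],[-124,-426,0,0,0],[-124,-426,0,0,0],[-124,-426,0,0,0]]'
python3 - <<'E'
from h import *
s=r.sense(); im,d=save('wrist','pics/w7.png'); P=cloud('wrist',d,s); print(s['eef_pos'],heading(s))
Q=(P-s['eef_pos'])@Ro.from_quat(s['eef_rot']).as_matrix()
for n,c in (('tenon',(abs(Q[...,2]+32)<3)&(abs(Q[...,0])<40)&(abs(Q[...,1])<23)),('block',(abs(Q[...,2]-2)<2)&(abs(Q[...,0])<60)&(abs(Q[...,1])<80))):
    q=Q[c]; print(n,len(q),np.percentile(q,[.5,50,99.5],axis=0).round(1).tolist())
rect(P,(500,700,-310,-120,15,24),'jig')
print(tool(s,[635.4,-216,91.3])+[-1.2,.2,0])
E
```

```text
clock: 16.4
eef_pos: [635.7, -215.6, 172.1]
eef_rot: [0.069, 0.998, -0.0, 0.0]
wrist_force: [0.6, 0.3, -2.0]
gripper_width: 49.1
finger_force: 63.0
[ 635.66671314 -215.61602693  172.07518819] 82.11
tenon 8423 [[-18.2, -22.7, -33.3], [2.9, 0.0, -31.8], [21.0, 22.8, -29.5]]
block 12382 [[-25.8, -64.9, 0.6], [19.4, 0.1, 2.2], [33.0, 64.5, 3.8]]
jig 15883 [ 603.9 -211.5] [180.5 166.2] 82.0 z 19.2
[-1.  -0.2 80.8]
```

View pics/w7.png

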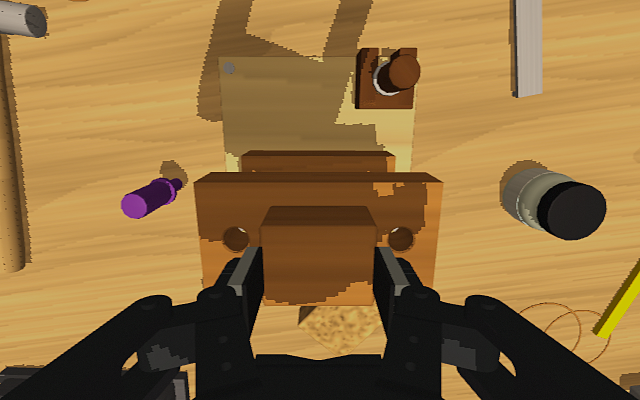

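```bash
python3 -m inch '[[-1,0,15,0,0],[-1,0,30,0,0],[-1,0,45,0,0],[-1,0,52,0,0],[-1,0,52,0,0],[-1,0,52,0,0],[-1,0,52,0,0]]'
python3 - <<'E'
from h import *
s=r.sense(); print(s['eef_pos'],heading(s),tool(s,[635.4,-216,91.3])+[-1.2,.2,0])
E
```

```text
clock: 17.32
eef_pos: [637.0, -216.4, 120.7]
eef_rot: [0.069, 0.998, -0.0, 0.001]
wrist_force: [0.2, -0.1, -2.4]
gripper_width: 49.5
finger_force: 63.0
[ 637.00531069 -216.4402822   120.70219728] 82.07 [ 0.5  0.4 29.4]
```

```bash
python3 -m inch '[[0,0,4,0,0],[0,0,7,0,0],[0,0,10,0,0],[0,0,13,0,0],[0,0,16,0,0],[0,0,16,0,0],[0,0,16,0,0]]'
```

```text
clock: 18.2
eef_pos: [636.7, -216.3, 104.0]
eef_rot: [0.069, 0.998, -0.0, 0.0]
wrist_force: [0.4, 0.5, -2.8]
gripper_width: 49.4
finger_force: 63.0
```

Dowels are in the holes with no resistance. I'll go on down.

```bash
python3 -m inch '[[0,0,3,0,0],[0,0,6,0,0],[0,0,9,0,0],[0,0,11,0,0],[0,0,12.5,0,0],[0,0,12.5,0,0],[0,0,12.5,0,0]]'
```

```text
clock: 19.08
eef_pos: [636.6, -216.2, 91.4]
eef_rot: [0.069, 0.998, -0.0, 0.0]
wrist_force: [0.1, -0.1, -1.8]
gripper_width: 49.3
finger_force: 63.0
```

```bash
python3 -m inch '[[0,0,0.5,0,0],[0,0,1,0,0],[0,0,1,0,0],[0,0,1,0,0],[0,0,1,0,0]]'
```

```text
clock: 19.7
eef_pos: [636.7, -216.3, 91.3]
eef_rot: [0.069, 0.998, -0.0, 0.0]
wrist_force: [-2.8, 1.0, 6.4]
gripper_width: 49.1
finger_force: 64.1
```

```bash
python3 -m inch '[[0,0,0.3,0,0],[0,0,0.7,0,0],[0,0,0.7,0,0],[0,0,0.7,0,0],[0,0,0.7,0,0],[0,0,0.7,0,0]]'
```

```text
clock: 20.45
eef_pos: [636.7, -216.3, 91.3]
eef_rot: [0.069, 0.998, -0.0, 0.0]
wrist_force: [-4.5, 2.5, 8.7]
gripper_width: 49.1
finger_force: 64.5
```

```bash
python3 -m inch '[[0,0,0.7,0,0],[0,0,1.3,0,0],[0,0,1.3,0,0],[0,0,1.3,0,0],[0,0,1.3,0,0],[0,0,1.3,0,0],[0,0,1.3,0,0],[0,0,1.3,0,0]]'
python3 - <<'E'
from h import *
for k in range(2):
    s=r.sense(); im,d=r.get_image('wrist'); print(s['wrist_force'].round(1),s['finger_force'],s['eef_pos'].round(1))
P=cloud('wrist',d,s); rect(P,(585,690,-300,-130,85,93),'upper block top'); rect(P,(500,600,-200,-110,102,120),'pintop')
im,d=save('scene','pics/s.png')
E
```

```text
clock: 21.45
eef_pos: [636.7, -216.3, 91.2]
eef_rot: [0.069, 0.998, -0.0, 0.001]
wrist_force: [-6.5, 3.5, 14.6]
gripper_width: 49.1
finger_force: 65.3
[-6.5  3.5 14.6] 65.31102776527405 [ 636.7 -216.3   91.2]
[-6.2  2.6 14. ] 65.31135320663452 [ 636.7 -216.2   91.2]
upper block top 12864 [ 634.4 -216.1] [131.1  62.3] 81.9 z 89.2
pintop 2547 [ 551.8 -148.5] [21.4 21. ] 46.1 z 110.9
```

View pics/s.png

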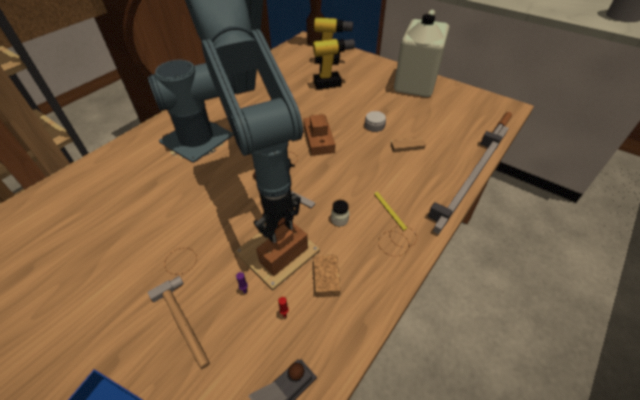

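The scene view shows the upper half seated on the jig at (283,245) and held by the gripper. Its block top is at z≈88 mm, so it is flush, and it is pressed at about 15 N. The pin is still parked.

```bash
python3 -c "
from plant import r
print(r.sign_off())"
```

```text
the job is handed in; nothing more can be done
None
```

The job is handed in at about 21.5 s: the pin is parked in the slotted block and let go, and the upper half sits flush on the dowels, still gripped and pressed with about 15 N; the hand-in gave no verdict.

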